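# Make up two sampling kits

## Task

Make up two sampling kits from the stock, each thing standing upright on the floor of its compartment. Blue tray: the red-capped tube in the compartment next to the white tab and the brown vial in the middle one; yellow tray: the amber dropper bottle in the middle one and the blue-capped tube in the one farthest from the white tab. The third compartments stay empty, and the white vial, glass reagent bottle, timer and tape roll stay where they are.

Things in the scene. Friction and masses are not known exactly. Their poses are not given: they have to be found in the camera images.
- blue_tray: fixed blue tray, 186 x 64 mm, walls 18 mm high, 3 mm thick, floor 3 mm. Three compartments, 58 x 58 mm inside, in a row along its x axis, centres at x = -61 (tab end), 0 (middle), +61 mm (far end); a white pull tab 38 mm long sticks out at the -x end, towards or away from the robot. Origin on the bench under the middle compartment; z up. Stands left; a shaker, 0.35 m high, juts out between it and the stock.
- yellow_tray: fixed yellow tray, 186 x 64 mm, walls 18 mm high, 3 mm thick, floor 3 mm. Three compartments, 58 x 58 mm inside, in a row along its x axis, centres at x = -61 (tab end), 0 (middle), +61 mm (far end); a white pull tab 38 mm long sticks out at the -x end, towards or away from the robot. Origin on the bench under the middle compartment; z up. Stands left; a shaker, 0.35 m high, juts out between it and the stock.
- red_tube_mid (a point): clear 50 ml tube with a red screw cap, 108 mm tall; body 28 mm across up to 94 mm, cap 34 mm across above; 30 to 60 g. Round, so any grasp yaw will do; stands upright on a 2 mm thick pale blue-grey liner. This point is its centre, 54 mm above its foot, z up.
- blue_tube_mid (a point): clear 50 ml tube with a blue screw cap, 108 mm tall; body 28 mm across up to 94 mm, cap 34 mm across above; 30 to 60 g. Round, so any grasp yaw will do; stands upright on a 2 mm thick pale blue-grey liner. This point is its centre, 54 mm above its foot, z up.
- brown_vial_mid (a point): small dark brown vial with a black cap, 21 mm across, 50 mm tall; 15 to 28 g. Round, so any grasp yaw will do; stands upright on a 2 mm thick pale blue-grey liner. This point is its centre, 25 mm above its foot, z up.
- white_vial_mid (a point): bystander: small white vial with a white cap, 21 mm across, 50 mm tall; 15 to 28 g. Round, so any grasp yaw will do; stands upright on a 2 mm thick pale blue-grey liner. This point is its centre, 25 mm above its foot, z up.
- dropper_mid (a point): amber dropper bottle with a black rubber bulb, 104 mm tall; body 33 mm across up to 66 mm, narrower neck and bulb above; 40 to 80 g. Round, so any grasp yaw will do; stands upright on a 2 mm thick pale blue-grey liner. This point is its centre, 52 mm above its foot, z up.
- reagent_mid (a point): bystander: glass reagent bottle with blue screw cap, 56 mm across, 110 mm tall; point at its centre, 55 mm up
- bench_timer_mid (a point): bystander: white bench timer lying flat, 66 x 62 x 22 mm; point 9 mm up at its centre. Behind it stands the fixed shaker, 0.35 m high, whose nearest corner is at about x = 0.5, y = -0.15 m: carry things past it on the robot's side
- tape_mid (a point): bystander: roll of tan tape lying flat, 100 mm across, 25 mm high; point at its centre, 12.5 mm up
Mind the look-alikes: they are no part of the job. What is shaped like the part that bears red_tube_mid but purple is not meant. Leave any green look-alike of the part that bears blue_tube_mid alone.

How it is judged (in metres and radians):
At the end, for the whole second after the job is handed in: The two tubes, the brown vial and the dropper bottle stand in their own compartments: each centre within 20 mm of the compartment's centre along both tray axes, its height within 5 mm of standing on the tray floor, upright within 0.12 rad, released and at rest (x of red_tube_mid in the frame of blue_tray between -0.081 and -0.041 m and y of red_tube_mid in the frame of blue_tray between -0.02 and 0.02 m and z of red_tube_mid in the frame of blue_tray between 0.052 and 0.062 m and angle between each of red_tube_mid, brown_vial_mid, dropper_mid, blue_tube_mid's own z axis and vertical below 0.12 rad and linear speed of each of red_tube, brown_vial, dropper, blue_tube below 0.02 m/s and contact force between the fingers and red_tube below 0.1 N and x of brown_vial_mid in the frame of blue_tray between -0.02 and 0.02 m and y of brown_vial_mid in the frame of blue_tray between -0.02 and 0.02 m and z of brown_vial_mid in the frame of blue_tray between 0.023 and 0.033 m and contact force between the fingers and brown_vial below 0.1 N and x of dropper_mid in the frame of yellow_tray between -0.02 and 0.02 m and y of dropper_mid in the frame of yellow_tray between -0.02 and 0.02 m and z of dropper_mid in the frame of yellow_tray between 0.05 and 0.06 m and contact force between the fingers and dropper below 0.1 N and x of blue_tube_mid in the frame of yellow_tray between 0.041 and 0.081 m and y of blue_tube_mid in the frame of yellow_tray between -0.02 and 0.02 m and z of blue_tube_mid in the frame of yellow_tray between 0.052 and 0.062 m and contact force between the fingers and blue_tube below 0.1 N); the robot touches nothing.
It fails at once if the glass reagent bottle is moved more than 20 mm (distance of reagent_mid from where it was at the start of the episode above 0.02 m).
It fails at once if the timer is moved more than 20 mm (distance of bench_timer_mid from where it was at the start of the episode above 0.02 m).
It fails at once if the tape roll is moved more than 20 mm (distance of tape_mid from where it was at the start of the episode above 0.02 m).
It fails at once if the white vial is moved more than 20 mm (distance of white_vial_mid from where it was at the start of the episode above 0.02 m).
It also fails if it takes over 147 s, if anything falls off the work surface, if the arm or the gripper's body presses on something with over 40 N, if the wrist force passes 120 N, or if a joint passes its speed limit or range.

## Robot

A 6-joint arm with a two-finger parallel gripper is mounted at the origin on the work surface; the furniture and walls round the work are solid. World frame = base frame: x ahead of the robot, y to its left, z up, the work surface at z = 0. Lengths are in mm, angles in rad, forces in N, time in s.
With the tool pointing down it reaches from about 325 to 775 mm from the base axis. Payload 5.5 kg.
Tool frame: the origin (TCP) lies on the centre line of the jaws, within the pads' length; the fingertips stand 14 mm ahead of it and the grasp point (between the pads) lies 5 mm behind it; z points along the fingers, y is the line along which they close (so a half turn about z gives the same grasp; the last joint's range is limited). The gripper opens to 88 mm and grips with 3 to 60 N. Pads are 20 mm wide; open, the fingers measure 115 mm over their backs; the gripper's body (75 mm by 178 mm) begins 61 mm behind the grasp point.
Start: joints at [1.222, 0.091, 1.231, -0, 1.82, -0.057], TCP at [172.61, 574.65, 236.631] pointing down, gripper open.
Joint ranges: [-2.87, 2.87], [-0.86, 2.18], [0.17, 2.46], [-1.51, 4.65], [0.06, 2.69], [-2.65, 2.65]. Speed limits (rad/s): [2.57, 2.57, 3.01, 3.14, 3.14, 3.14].

## Interface

Orientations are given as a unit quaternion [w, x, y, z].
In Python, from workcell import bot gives the robot as it stands. Calls block until the motion is done:
- bot.move_pose(position, orientation): joint-space move of the TCP to a pose.
- bot.line_to(position, feed=150, rotation=None): straight line of the TCP; rotation=None keeps the orientation; feed is the mean speed in mm/s.
- bot.goto_joints(angles): joint-space move.
- bot.release() and bot.clamp(newtons=None): open the fingers fully, or close them until they stop; newtons is the grip in N (None keeps the last).
- bot.pause(seconds).
- bot.ik(position, orientation): joint angles nearest the present ones, or None.
- bot.camera(name): name is "scene" or "top" or "wrist"; returns the picture (480x640x3 uint8, red, green, blue); there is no depth.
- bot.calibration(name): a dict with "camera_matrix" (3x3 intrinsics, pixels), "extrinsics" (4x4, takes a point from camera to world coordinates); the wrist camera has in their place "tool_from_camera" (4x4, takes a point from camera to tool coordinates, whose origin is the TCP and whose axes are the flange's). Camera axes: x right, y down, z forward; pixel columns grow to the right and rows downward; lengths in mm; the calibration is good to about 2 mm. The wrist camera is an equidistant fisheye: a pixel r from the principal point sees the ray r / f radians off the axis. A picture is of the moment at which its call begins: read the wrist's pose just before it. calibration takes no time and is no camera call.
A pose or a line that the arm cannot do raises bot.Unreachable and nothing moves.
- bot.sign_off(): hands the job in; it is judged then, once.
Readings, each from a call of its own:
- bot.read_time_s(): time.
- bot.read_joint_pos(): joint angles.
- bot.read_joint_vel(): joint speeds.
- bot.read_joint_torque(): joint torques, N m.
- bot.read_tcp_pos(): TCP position.
- bot.read_tcp_rot(): TCP orientation.
- bot.read_contact_force(): force on the tool from outside, world axes, zero at the start.
- bot.read_moment(): the same for the moment, N m.
- bot.read_width(): finger opening in mm.
- bot.read_grip_force(): force on a finger pad.
Only numpy, scipy, OpenCV 4.12 (cv2) and the standard library are available. Lean on these libraries where they do the work, as an engineer would, in place of code of your own. Each camera call takes 0.05 s, during which the arm holds its last target. There are 200 camera calls.

## Working session

There is one attempt and no reset: what is moved stays moved. The work goes in short steps, each a Python script; the robot and the scene stay as the last script left them, time stands still between calls to the robot, and variables do not carry over. Pictures are saved under pics/ and viewed, at most 14 in all, crops included, and the job is handed in when it is done.

```bash
mkdir -p pics
python3 - <<'E'
from workcell import bot
import cv2,numpy as np
np.set_printoptions(precision=4,suppress=True)
for n in("scene","top"):
    cv2.imwrite(f"pics/{n}0.png",bot.camera(n)[:,:,::-1]); c=bot.calibration(n);print(n,c["camera_matrix"],c["extrinsics"])
print(bot.calibration("wrist"),bot.read_tcp_rot(),bot.read_time_s())
E
```

```text
scene [[624.0674   0.     312.257 ]
 [  0.     624.0674 231.3728]
 [  0.       0.       1.    ]] [[    0.7871    -0.2486     0.5645  -416.5236]
 [   -0.6167    -0.325      0.7169 -1142.8123]
 [    0.0052    -0.9125    -0.4092   698.1714]
 [    0.         0.         0.         1.    ]]
top [[491.6049   0.     313.7301]
 [  0.     491.6049 236.9192]
 [  0.       0.       1.    ]] [[   0.0206   -0.9936    0.1111  255.0518]
 [  -0.9998   -0.0211   -0.0028  -48.2757]
 [   0.0051   -0.111    -0.9938 1574.973 ]
 [   0.        0.        0.        1.    ]]
{'camera_matrix': array([[371.6483,   0.    , 323.0054],
       [  0.    , 371.6483, 244.9799],
       [  0.    ,   0.    ,   1.    ]]), 'tool_from_camera': array([[  -0.0015,   -0.9699,   -0.2434,   66.5664],
       [   1.    ,   -0.0016,    0.0003,    0.7716],
       [  -0.0007,   -0.2434,    0.9699, -147.5188],
       [   0.    ,    0.    ,    0.    ,    1.    ]])} [-0.0002  0.1454  0.9894 -0.0009] 0.1
```

View pics/scene0.png

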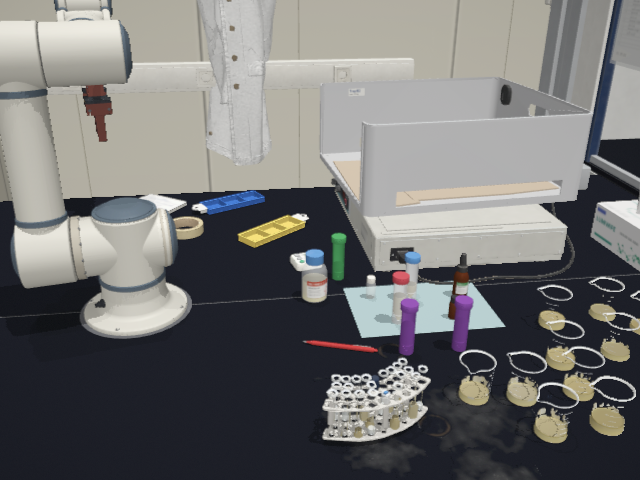

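View pics/top0.png

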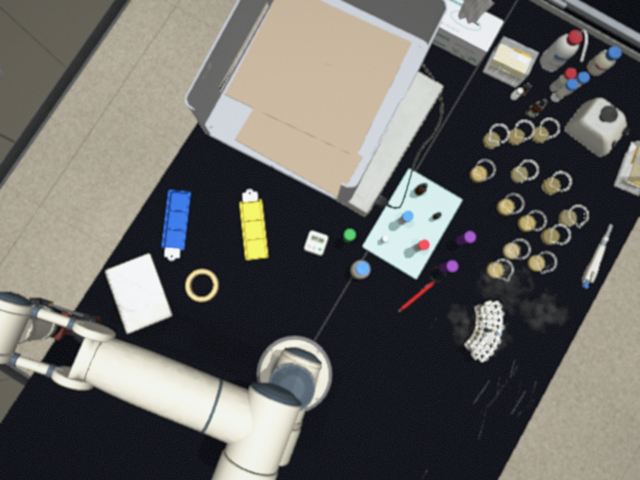

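The top view (up = +x, left = +y) shows these stock candidates:
- **Red cap:** (424,245), on the liner. This is the one meant. The purple look-alikes are at (452,267) and (470,237).
- **Blue cap:** (407,216), on the liner. The green look-alike is at (349,235), and the reagent bottle's blue cap at (361,269) is wider and off the liner.
- **Brown vial:** (437,216), shorter. The dropper at (421,189) is taller with a bulb.
- **White vial:** (384,240).
- **Far bottles near (570,70):** clutter.

For the trays, the blue tab at (171,253) faces the robot and the yellow tab at (249,196) faces away.

```bash
cat > h.py <<'E'
import numpy as np,cv2
from workcell import bot
np.set_printoptions(precision=1,suppress=True)
def ray(name,uv,z):
    c=bot.calibration(name);T=c["extrinsics"]
    d=T[:3,:3]@np.linalg.solve(c["camera_matrix"],[uv[0],uv[1],1.])
    o=T[:3,3]; return (o+d*(z-o[2])/d[2])[:2]
def blobs(img,lo,hi,box,amin=8):
    h=cv2.cvtColor(img,cv2.COLOR_RGB2HSV);m=cv2.inRange(h,lo,hi)
    k=np.zeros_like(m);x0,y0,x1,y1=box;k[y0:y1,x0:x1]=m[y0:y1,x0:x1]
    n,l,s,c=cv2.connectedComponentsWithStats(k)
    r=[(c[i],s[i,4],np.argwhere(l==i)[:,::-1]) for i in range(1,n) if s[i,4]>=amin]
    return sorted(r,key=lambda t:-t[1])
E
python3 - <<'E'
from h import *
t=cv2.imread("pics/top0.png")[:,:,::-1].copy()
B=(360,165,465,285)
for nm,lo,hi,box,z in [("red",(0,130,90),(8,255,255),B,110),("blue",(100,110,90),(118,255,255),(390,200,425,230),110),
 ("dark",(0,0,0),(180,255,90),(405,175,450,230),52),("white",(0,0,225),(180,40,255),(375,230,395,250),52),
 ("purple",(130,80,40),(155,255,255),(430,220,490,285),108),("green",(50,100,40),(80,255,255),(330,220,365,250),108),
 ("reagent",(100,110,90),(118,255,255),(345,255,375,280),110),
 ("blueT",(100,150,80),(125,255,255),(150,180,200,262),18),("yelT",(20,150,80),(35,255,255),(230,185,280,265),18)]:
  for c,a,p in blobs(t,lo,hi,box)[:3]:
    print(nm,c,a,ray("top",c,z),end=" ")
    if nm[-1]=="T":
        r=cv2.minAreaRect(p.astype(np.float32));print(r, *[ray("top",q,18) for q in cv2.boxPoints(r)],end="")
    print()
for p in [(171,254),(249,196)]:print("tab",ray("top",p,10))
s=cv2.imread("pics/scene0.png")
a=cv2.resize(t[165:285,330:490,::-1],None,fx=5,fy=5,interpolation=2)[:,:800]
b=cv2.resize(s[240:360,330:510],None,fx=4.4,fy=4.4,interpolation=2)
cv2.imwrite("pics/c1.png",a)
E
```

```text
red [430.5 283.4] 8 [ 287.3 -402. ] 
blue [407.2 216. ] 85 [ 488.4 -332.8] 
dark [440.3 179.9] 224 [ 615.2 -448.9] 
dark [420.3 189.1] 92 [ 584.3 -385.6] 
dark [436.3 215.6] 32 [ 500.7 -435.4] 
white [384.9 239.4] 343 [ 422.1 -274.5] 
purple [466.3 237.6] 248 [ 426.7 -511.2] 
purple [449.2 266.1] 233 [ 340.  -458.9] 
green [349.2 234.6] 173 [ 428.2 -158.9] 
reagent [362.2 267.9] 128 [ 329.1 -198.6] 
blueT [175.9 218.6] 1421 [478.6 389.1] ((175.76962280273438, 219.2081756591797), (24.478240966796875, 60.173240661621094), 6.709837436676025) [384.5 434.2] [577.8 422.3] [570.1 343.7] [377.  356.7]
yelT [252.6 230. ] 637 [447.3 142.7] ((253.29971313476562, 229.6170654296875), (59.726806640625, 24.076906204223633), 83.92753601074219) [539.3 192.3] [549.3 115.8] [358.7  89.6] [349.  165.1]
tab [365.6 400.9]
tab [558.6 159.2]
```

View pics/c1.png

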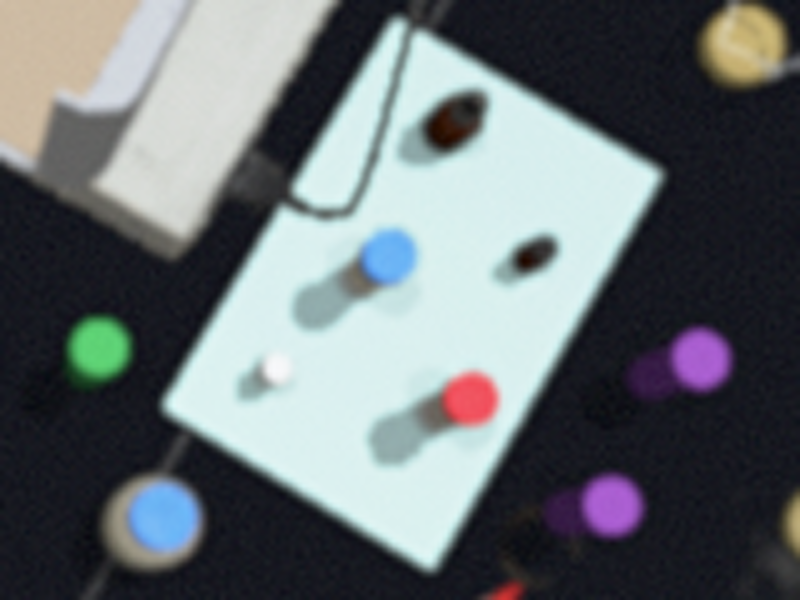

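The crop confirms who is who. Crop pixels: red cap (470,399), blue cap (390,256), brown vial (535,254), dropper (455,122), white vial (275,368). Next are wrist views of the trays, then of the stock.

```bash
cat >> h.py <<'E'
from scipy.spatial.transform import Rotation as R
def q(phi): # tool down, closing axis at phi degrees in world
    a=np.radians(phi+90)/2; return [0,np.cos(a),np.sin(a),0]
def wshot(fn):
    p=np.array(bot.read_tcp_pos());w=bot.read_tcp_rot();im=bot.camera("wrist")
    cv2.imwrite(fn,im[:,:,::-1]);T=np.eye(4);T[:3,:3]=R.from_quat([*w[1:],w[0]]).as_matrix();T[:3,3]=p
    T=T@bot.calibration("wrist")["tool_from_camera"];np.save(fn+".npy",T);return im,T
def wray(T,uv,z):
    K=bot.calibration("wrist")["camera_matrix"];v=(np.array(uv,float)-K[:2,2])/K[0,0];t=np.hypot(*v)
    d=T[:3,:3]@np.array([*(np.sin(t)*v/t),np.cos(t)]);o=T[:3,3];return (o+d*(z-o[2])/d[2])[:2]
def wproj(T,P):
    K=bot.calibration("wrist")["camera_matrix"];c=T[:3,:3].T@(np.array(P,float)-T[:3,3]);r=np.hypot(c[0],c[1])
    return K[:2,2]+K[0,0]*np.arctan2(r,c[2])*c[:2]/r
def pol(r,az,z): a=np.radians(az);return [r*np.cos(a),r*np.sin(a),z]
E
python3 - <<'E'
from h import *
bot.move_pose(pol(460,33,300),q(97)); wshot("pics/w1.png"); print(bot.read_time_s(),bot.read_tcp_pos(),bot.read_joint_pos())
bot.move_pose(pol(370,15,300),q(15)); bot.move_pose(pol(370,-15,300),q(-15))
bot.move_pose(pol(420,-40,300),q(-40));wshot("pics/w2.png"); print(bot.read_time_s(),bot.read_tcp_pos(),bot.read_contact_force())
E
```

```text
1.6083 [385.6 251.2 299.7] [ 0.5 -0.3  1.4  0.   2.  -1.2]
4.2167 [ 322.7 -268.4  300.3] [-0.3 -0.3 -0.8]
```

View pics/w1.png

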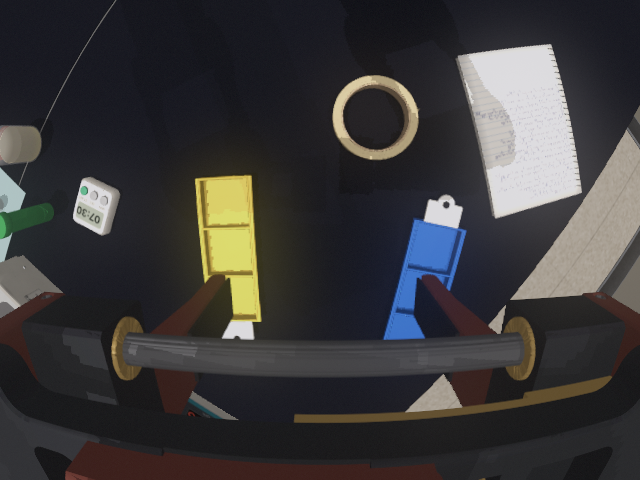

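View pics/w2.png

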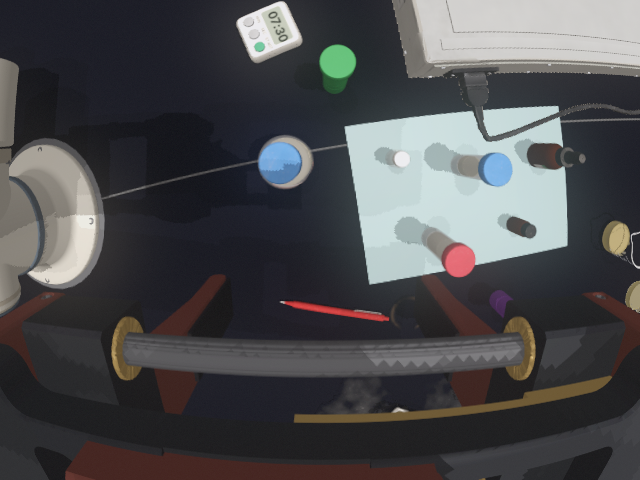

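Wrist view 1: the yellow tray's near end has corners (195,179) and (251,176). The blue tray's near end has (414,219) and (466,231), with its tab at (444,212). Wrist view 2: red cap (459,260), blue cap (496,169), brown vial (521,227), dropper (547,156) with its bulb at (575,158), white vial (401,158).

Run:
```python
from h import *
T1=np.load("pics/w1.png.npy");T2=np.load("pics/w2.png.npy")
i2=cv2.imread("pics/w2.png")[:,:,::-1].copy();t=cv2.imread("pics/top0.png")[:,:,::-1].copy()
for nm,lo,hi,b2,bt in [("red",(0,130,90),(10,255,255),(430,235,480,285),(410,230,438,258)),("red2",(170,130,90),(180,255,255),(430,235,480,285),(410,230,438,258)),("blue",(100,110,90),(118,255,255),(470,145,520,190),(390,200,425,230))]:
  for c,a,p in blobs(i2,lo,hi,b2)[:1]: mc=(p.min(0)+p.max(0))/2;print(nm,"w",mc,a,wray(T2,mc,105))
  for c,a,p in blobs(t,lo,hi,bt)[:1]: print(nm,"top",c,a,ray("top",c,108))
for nm,uv,z in [("brown bottom",(509,220),2),("brown top",(531,231),52),("brown cen",(521,227),27),("drop base-left",(532,155),20),("drop bodycen",(545,155),35),("drop bulbtip",(582,158),104),("white top",(401,158),52)]:
  print(nm,wray(T2,uv,z))
print("top: drop bulb",ray("top",(424.3,186.3),100),"brown top",ray("top",(439.2,214.4),52),"brown cen",ray("top",(436.8,216),27))
for nm,lo,hi,b in [("yel",(20,120,60),(35,255,255),(180,160,275,340)),("blu",(100,150,60),(125,255,255),(380,200,480,345))]:
  i1=cv2.imread("pics/w1.png")[:,:,::-1].copy()
  for c,a,p in blobs(i1,lo,hi,b,200)[:2]:
    W=np.array([wray(T1,u,18) for u in p],np.float32);r=cv2.minAreaRect(W);print(nm,a,r,cv2.boxPoints(r).tolist())
for nm,P in [("y",[(195,179),(251,176),(262,321)]),("b",[(414,219),(466,231)])]: print(nm,[wray(T1,u,18) for u in P])
```

```text
red2 w [459.5 261. ] 676 [ 404.3 -383.7]
red2 top [423.5 244.4] 74 [ 403.6 -382. ]
blue w [496. 169.] 723 [ 489.9 -332.8]
blue top [407.2 216. ] 85 [ 488.7 -333.2]
brown bottom [ 504.2 -434.6]
brown top [ 506.1 -441.5]
brown cen [ 505.6 -441.4]
drop base-left [ 575.2 -378.9]
drop bodycen [ 584.4 -384.8]
drop bulbtip [ 589.3 -389.2]
white top [ 426.5 -272.8]
top: drop bulb [ 582.8 -387.2] brown top [ 504.7 -444.6] brown cen [ 503.5 -443.4]Traceback (most recent call last):
  File "<stdin>", line 13, in <module>
  File "h.py", line 22, in wray
    K=bot.calibration("wrist")["camera_matrix"];v=(np.array(uv,float)-K[:2,2])/K[0,0];t=np.hypot(*v)
      ~~~~~~~~~~~~~~~^^^^^^^^^
ValueError: time passes only in moves, steps and waits
```

```bash
sed -i 's/^def wray/WK=bot.calibration("wrist")["camera_matrix"]\ndef wray/; s/^    K=bot.calibration("wrist")\["camera_matrix"\];/    K=WK;/' h.py
python3 - <<'E'
from h import *
T1=np.load("pics/w1.png.npy");i1=cv2.imread("pics/w1.png")[:,:,::-1].copy()
for nm,lo,hi,b in [("yel",(20,120,60),(35,255,255),(180,160,275,340)),("blu",(100,150,60),(125,255,255),(380,200,480,345))]:
  for c,a,p in blobs(i1,lo,hi,b,200)[:2]:
    W=np.array([wray(T1,u,18) for u in p],np.float32);r=cv2.minAreaRect(W);print(nm,a,r,cv2.boxPoints(r).tolist())
for nm,P in [("y",[(195,179),(251,176),(262,321)]),("b",[(414,219),(466,231)])]: print(nm,[wray(T1,u,18) for u in P])
E
```

```text
yel 7037 ((449.0318908691406, 142.4840850830078), (186.75851440429688, 72.04443359375), 8.27932071685791) [[351.4386901855469, 164.68435668945312], [361.8130187988281, 93.3907699584961], [546.6251220703125, 120.2838134765625], [536.250732421875, 191.577392578125]]
blu 4676 ((464.02337646484375, 390.4481201171875), (72.73139190673828, 164.21446228027344), 86.19319152832031) [[379.6828918457031, 359.61395263671875], [543.5350341796875, 348.71136474609375], [548.3638916015625, 421.28228759765625], [384.51171875, 432.18487548828125]]
y [array([364.3,  95.2]), array([354.6, 164. ]), array([536.2, 191.5])]
b [array([381.8, 361.4]), array([387.5, 431.4])]
```

```bash
cat >> h.py <<'E'
Y=np.array([449,142.]);B=np.array([477.3,389.5])
ex=lambda d:np.array([np.cos(np.radians(d)),np.sin(np.radians(d))])
YX,BX=-ex(8.1),ex(-3.9)
def pick(xy,h,phi,N=15):
    bot.release();z=h-3
    bot.move_pose([*xy,z+130],q(phi));bot.line_to([*xy,z],150)
    bot.clamp(N);print("grip w",bot.read_width(),"F",bot.read_grip_force(),bot.read_contact_force())
    bot.line_to([*xy,270],200);print("lifted w",bot.read_width(),"F",bot.read_grip_force(),bot.read_time_s())
def over(xy0,xy1,phi0,phi1):
    a0=np.degrees(np.arctan2(xy0[1],xy0[0]));a1=np.degrees(np.arctan2(xy1[1],xy1[0]))
    bot.move_pose(pol(370,a0,280),q(a0));bot.move_pose(pol(370,10,280),q(10))
    bot.move_pose([*xy1,280],q(phi1))
def place(xy,h,phi):
    z=h-2
    bot.line_to([*xy,z+25],150);bot.line_to([*xy,z+.7],40)
    print("down",bot.read_contact_force(),bot.read_width());bot.release();bot.pause(.3);bot.line_to([*xy,280],150);print("t",bot.read_time_s())
def back(az):
    bot.move_pose(pol(370,10,280),q(10));bot.move_pose(pol(370,az,280),q(az))
E
python3 - <<'E'
from h import *
p=(489.3,-333);t=Y+61*YX
pick(p,72,-34); 
if bot.read_width()>20:
    over(p,t,-34,98.1); place(t,72,98.1); back(-33)
    wshot("pics/w3.png")
E
```

```text
grip w 33.02863962048248 F 15.000043798936531 [-0.7 -0.3  0.2]
lifted w 32.79244860105682 F 14.999865470454097 8.3333
down [ 0.2  0.5 -0.7] 32.53917511629258
t 16.4917
```

View pics/w3.png

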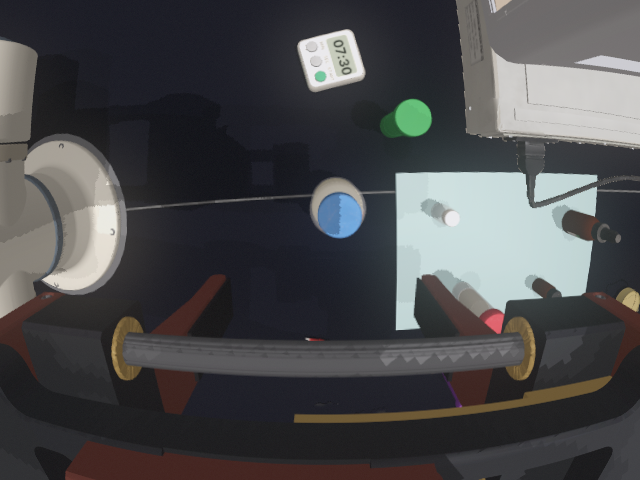

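View 3: the stock is undisturbed. The reagent bottle is at (337,210), the white vial at (447,216), and the blue tube is gone. The grip width of 33 mm suggests the pads caught the cap, so I'll pick up the dropper and check the tube on the way.

Run:
```python
from h import *
p=(584.5,-386.5)
pick(p,54,-33.5); 
if bot.read_width()>20:
    over(p,pol(460,33,0)[:2],0,97); wshot("pics/w4.png"); print(bot.read_width())
```

```text
grip w 33.39579233555226 F 14.616396602941677 [0.2 0.5 1.5]
lifted w 33.18899257498302 F 14.57168415072374 23.5
32.990050286429565
```

View pics/w4.png

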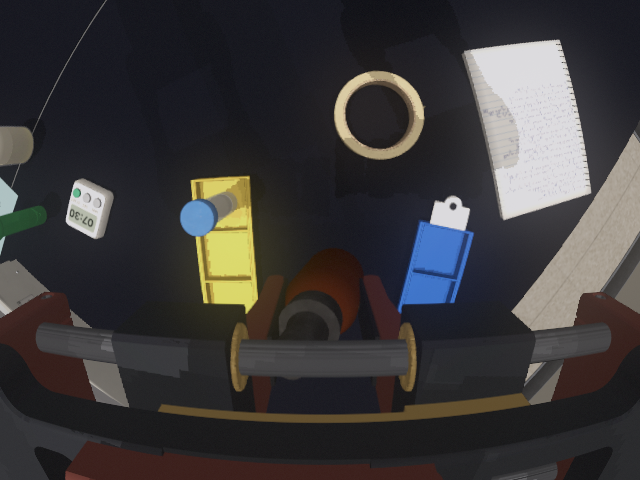

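View 4: the blue tube stands in the yellow tray's near compartment, with its cap at (198,217). The dropper is in the jaws, body at (330,285) and bulb at (310,325), which looks slightly off-line. I'll check both against projections.

Run:
```python
from h import *
T=np.load("pics/w4.png.npy");t=Y+61*YX
i=cv2.imread("pics/w4.png")[:,:,::-1].copy()
for c,a,p in blobs(i,(100,90,80),(118,255,255),(170,190,220,245),50)[:1]:
  mc=(p.min(0)+p.max(0))/2;print("cap",mc,wray(T,mc,106),"target",t,"expected px top/base",wproj(T,[*t,111]),wproj(T,[*t,3]))
p=np.array(bot.read_tcp_pos());print(p)
for d in (45,20,0,-47,-40): print(d,wproj(T,p+[0,0,d+5]))
cv2.imwrite("pics/c4.png",cv2.resize(i[190:390,200:420,::-1],None,fx=3,fy=3))
```

```text
cap [198. 217.] [387.8 136. ] target [388.6 133.4] expected px top/base [193.5 218.5] [223.9 202.4]
[386.3 249.4 280.1]
45 [320.1 375.4]
20 [320.5 337.8]
0 [320.8 315.2]
-47 [321.2 278.5]
-40 [321.2 282.9]
```

View pics/c4.png

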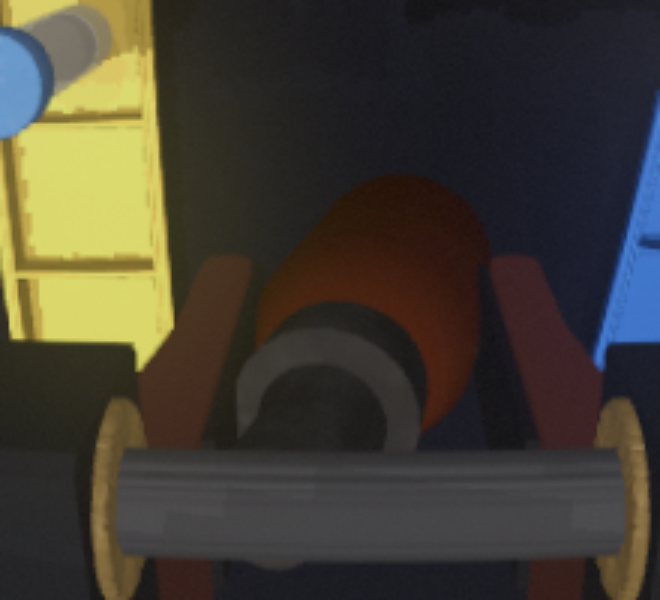

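The blue tube is good: its cap is 3 mm from target. The dropper leans about 0.15 rad in the jaws, with its base about 6 mm towards +y. I'll shift to compensate, lower it until it touches, and release gently.

```bash
cat >> h.py <<'E'
def touch(xy,h,hi=8,lo=-3,F=2.5):
    z=h-2; bot.line_to([*xy,z+hi],120); bot.pause(.2); f0=np.array(bot.read_contact_force())
    for d in np.arange(hi-1,lo-.1,-1):
        bot.line_to([*xy,z+d],15); f=np.array(bot.read_contact_force())-f0
        if f[2]>F: break
    print("touch at",d,f,bot.read_width()); bot.release(); bot.pause(.4)
    bot.line_to([*xy,z+150],120); print("t",bot.read_time_s())
E
python3 - <<'E'
from h import *
t=Y+[1,-5]
bot.move_pose([*t,280],q(98.1)); touch(t,54)
bot.move_pose(pol(460,33,300),q(97)); im,T=wshot("pics/w5.png"); print("exp drop top/base",wproj(T,[*Y,107]),wproj(T,[*Y,3]))
E
```

```text
touch at -1.0 [-0.7  0.2  3.8] 32.968756872782734
t 34.675
exp drop top/base [206.7 274.8] [231.  248.6]
```

View pics/w5.png

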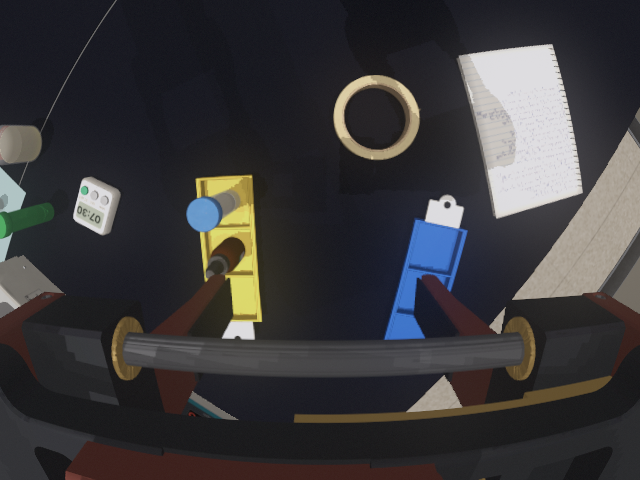

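View 5: the dropper stands in the middle compartment, base about (232,246) and bulb about (212,274), which matches the projection. Next is the brown vial.

Run:
```python
from h import *
p=(505,-442)
back(-41); pick(p,38,-80)
if bot.read_width()>12:
    over(p,B,0,86.1); wshot("pics/w6.png"); touch(B,38)
    bot.move_pose(pol(370,10,300),q(10)); bot.move_pose(pol(370,-43,280),q(-43))
    p=(404,-383); pick(p,72,-43)
    over(p,pol(400,33,0)[:2],0,97); im,T=wshot("pics/w7.png"); print(bot.read_width(),"exp brown",wproj(T,[*B,53]),wproj(T,[*B,3]),"dropper",wproj(T,[*Y,107]))
```

```text
grip w 20.60814945180547 F 14.983616735553369 [ 0.5 -0.1  0.3]
lifted w 20.334533259817956 F 14.983341189436032 42.4833
touch at -1.0 [-1.8 -0.4  5. ] 20.146195670127405
t 53.7083
grip w 32.41259654853331 F 14.999919194960967 [-0.2 -0.5  0. ]
lifted w 32.4583967557503 F 15.000002946762834 60.425
32.5686363228935 exp brown [450.3 351.5] [439.  332.8] dropper [232.9 332.8]
```

View pics/w7.png

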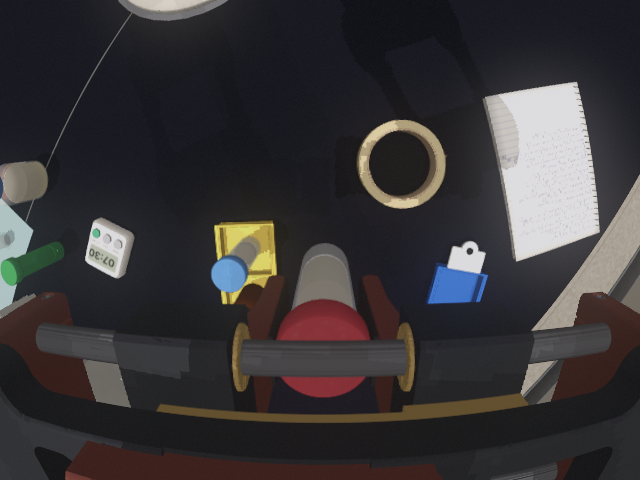

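View 7: the red tube hangs straight in the jaws at (323,320). The brown vial is hidden from here, so I'll place the red tube and then check everything from beyond the trays.

Run:
```python
from h import *
t=B-61*BX
bot.move_pose([*t,280],q(86.1)); touch(t,72)
bot.move_pose([520,280,330],q(97)); im,T=wshot("pics/w8.png")
for n,P in [("brown",[*B,53]),("brown base",[*B,3]),("red",[*t,111]),("dropper",[*Y,107]),("bluetube",[*(Y+61*YX),111])]: print(n,wproj(T,P))
```

```text
touch at -1.0 [ 0.5 -1.2  5.7] 32.28705248595694
t 71.3917
brown [419.3 187.8]
brown base [409.6 184.3]
red [445.9 135. ]
dropper [195.5 137.6]
bluetube [193.1  79.1]
```

View pics/w8.png

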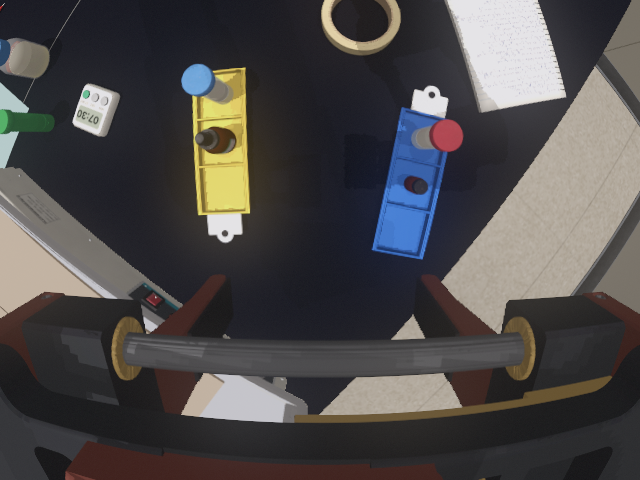

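View 8: red (448,135) and brown (416,185) match their projections, and so does blue (198,80). The dropper's bulb sits about 8 px from expected, so I'll check it in one enlarged crop.

Run:
```python
from h import *
T=np.load("pics/w8.png.npy");i=cv2.imread("pics/w8.png")
for z in(3,69,107):print(z,wproj(T,[*Y,z]))
cv2.imwrite("pics/c8.png",cv2.resize(i[60:220,170:270],None,fx=3.7,fy=3.7,interpolation=2))
```

```text
3 [222.  140.4]
69 [206.6 138.7]
107 [195.5 137.6]
```

View pics/c8.png

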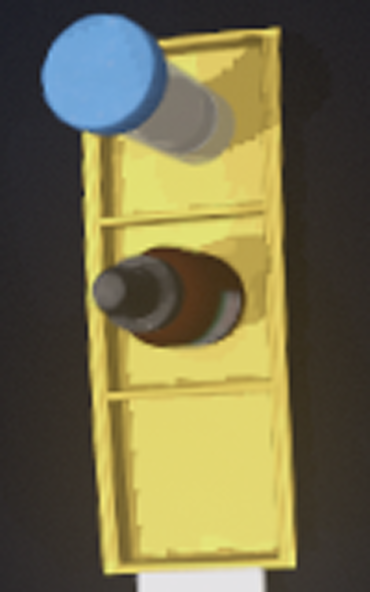

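The crop shows the dropper upright and central, with its bulb tip at (200,138) against (195.5,137.6) expected. All four are in place, so I'm handing in.

```bash
python3 -c "
from workcell import bot
print(bot.read_time_s(),bot.sign_off())"
```

```text
the job is handed in; nothing more can be done
72.225 None
```

I handed in both kits at 72 s. In the last wrist picture all four items stood upright in their compartments and the third compartments were empty; sign-off returned no verdict. I did not re-check the bystanders at the end; nothing showed they had been touched.

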